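# Push the vial rack home in the sampler and latch it

### The arm

A 6-joint arm with a two-finger parallel gripper is mounted at the origin on the work surface. World frame = base frame: x ahead of the robot, y to its left, z up, the work surface at z = 0. Lengths are in m, angles in rad, forces in N, time in s.
With the tool pointing down it reaches from about 0.325 to 0.9 m from the base axis. Payload 3.5 kg.
Tool frame: the origin (TCP) lies on the centre line of the jaws, within the pads' length; the fingertips stand 22 mm ahead of it and the grasp point (between the pads) lies 3 mm ahead of it; z points along the fingers, y is the line along which they close (so a half turn about z gives the same grasp; the last joint's range is limited). The gripper opens to 85 mm and grips with 20 to 120 N. Pads are 22 mm wide; open, the fingers measure 114 mm over their backs; the gripper's body (76 mm by 85 mm) begins 54 mm behind the grasp point. The pads swing forward as they close: fully open they stand 13 mm farther back than shut.
Start: joints at [1.113, 0.276, -0.026, 1.268, 0, 1.467], TCP at [0.217, 0.586, 0.222] pointing down, gripper open.
Joint ranges: [-3.12, 3.12], [-0.85, 1.88], [-1.08, 1.24], [-1.95, 2.15], [-1.57, 1.53], [-3.14, 3.14]. Speed limits (rad/s): [2.57, 2.57, 3.14, 3.14, 3.14, 3.14].

### API

Orientations are given as a rotation vector (axis times angle).
In Python, from cell import bot, eyes, job gives the robot as it stands.
- The arm moves only by the tool step_arm, never from a script. Its arguments are lists of equal length, an entry for each row: "dp": the shift along the world's x, y, z in mm, a list of three; "rotation": the turn, a rotation vector about the world's x, y, z in rad, a list of three; "grip": the closure, from 0 (fully open) to 1 (shut). A call has 1 to 20 rows; each row is the pose to reach, as a shift and turn from the pose commanded when the call began; what a row does not reach only later rows make up. A row lasts 1/12 s, in which the tool goes at most 41.7 mm and 7.16 degrees, less where a joint would pass 70% of its speed; a pose out of reach is approached as far as the arm can. A call with a gripper value outside its range is refused whole. The fingers move at their own pace and stop on an object; "squeeze" is the grip in N (left out, the last holds). Time passes only in rows, so rows that repeat a pose let the fingers close. It gives the time, the measured TCP pose, the force, the opening and the grip force at its end, in the units of the state.
- bot.observe(): the state, without advancing time (a new reading comes with each control period).
- eyes.snapshot(name): name is "scene" or "top"; returns a dict with "image" (384x512x3 uint8, blue, green, red), "mtx" (3x3 intrinsics, pixels), "rvec" (rotation vector, rad) and "tvec" (3), from world to camera coordinates, as OpenCV has them. Camera axes: x right, y down, z forward; pixel columns grow to the right and rows downward; lengths in m; the calibration is good to about 2 mm. A picture is of the moment at which its call begins. There is no depth.
- job.hand_in(): hands the job in; it is judged then, once.
Trained networks look in the newest picture that a camera, given by its name, has taken for a name from the list of things; names that differ only in an ending like _2 or _b are one class to them, and where a whole thing is asked for, a point or a joint stands for the part that bears it (a point fixed in the world has none). Each returns a list of dicts, best first, with "p" (0 to 1); they miss things now and then, are a little off and sometimes report something else, mostly with a low value. They report only what shows in the picture. A call takes as long as a camera call.
- eyes.cut_out(camera, target): "pixels" (384x512 bool, what is visible of it).
- eyes.tip_of(camera, target): "location" ([x, y, z] in m, in the coordinates of the camera as it stood for that picture, good to about 4 mm: a listed point, or the origin of a listed thing).
The state is a dict: "time": time; "joint_positions": joint angles; "dq": joint speeds; "effort": joint torques, N m; "tool_pos": TCP position; "eef_rot": TCP orientation; "wrist_force": force on the tool from outside, world axes, zero at the start; "wrist_torque": the same for the moment, N m; "grip_width": opening from 0.0 (shut) to 1.0 (fully open); "gripper_force": force on a finger pad.
Only numpy, scipy, OpenCV 4.12 (cv2) and the standard library are available. Lean on these libraries where they do the work, as an engineer would, in place of code of your own. Each camera call takes 0.05 s, during which the arm holds its last target. There are 200 camera calls.

### The job

A rack of loose vials stands on the loading deck of the vial sampler, in front of its three bays. Without gripping or lifting the rack or its vials, gently push the rack along the deck into the empty bay until it is fully home against the stop at the back, then push that bay's latch bar by its pin right across the mouth behind the rack, shut like the latches of the other two bays. Keep the rack flat on the deck and its vials standing in it, and leave the other racks, the stray vial on the deck and the things on the bench where they are.

Things in the scene. Friction and masses are not known exactly. Their poses are not given: they have to be found in the camera images.
- sampler: vial sampler, fixed: aluminium loading deck, top 12 mm above the bench, and a white chassis 150 mm high behind it. Origin at bench level; x away from the robot, y left, z up. Deck x -190 to 140 mm, y -235 to 235 mm; chassis face x 150 mm. Three bays stand side by side at the deck's back, 150 mm apart (in changing order), parallel to its x.
- bay: the EMPTY bay: two steel guide rails 16 mm high, 134 mm apart inside, front ends flared to 146 mm, and a cross stop 24 mm high at the back. Origin on the deck top where the centre of the rack's underside lies when home; x into the bay along the rails, y left, z up. Stop face at x 35 mm, rails x -49 to 39 mm.
- rack: the rack to load: white plastic cell rack, 70 mm deep (x) by 126 mm wide (y) by 36 mm high, 2 by 4 cells, five loose vials in it whose tops are 49 mm above its underside; about 0.27 kg in all. Origin at the centre of its underside. It starts on the front of the deck, up to 0.25 rad askew, and goes in with its x along the bay's x.
- latch (a joint): swing latch of the empty bay (rad), a flat steel bar on a vertical pivot at the right (-y) of the mouth. 0 = swung right out, 0.4 = pointing straight out of the bay (-x), 1.97 = shut at its end stop, straight across the mouth (+y), 4 mm clear of the home rack. Closes clockwise from above; starts at 0 to 0.3, stays where left, needs 1 to 2 N at the pin.
- latch_pivot (a point): pivot axis of the latch, at the height of the bar: 43 mm in front of the bay's origin (x = -43 mm), 75 mm to its right (y = -75 mm), 25.5 mm above the deck. The bar is 8 mm wide, 5 mm thick and ends 56 mm from the pivot.
- latch_pin (a point): top of the upright black pin on the latch bar, 50 mm from the pivot: pin 10 mm in diameter, standing 34 mm up from the bar, its top 59.5 mm above the deck. Push the side of this pin to swing the latch.
- vial0: one of the five loose amber 10 ml vials standing in the rack, 22 mm wide, 46 mm tall; origin at the centre of its underside
- vial1: one of the five loose amber 10 ml vials standing in the rack, 22 mm wide, 46 mm tall; origin at the centre of its underside
- vial2: one of the five loose amber 10 ml vials standing in the rack, 22 mm wide, 46 mm tall; origin at the centre of its underside
- vial3: one of the five loose amber 10 ml vials standing in the rack, 22 mm wide, 46 mm tall; origin at the centre of its underside
- vial4: one of the five loose amber 10 ml vials standing in the rack, 22 mm wide, 46 mm tall; origin at the centre of its underside
- rack_left: a like rack already home and latched in another bay, to be left alone; origin at the centre of its underside. Its latch is fixed shut.
- rack_right: the other rack already home and latched in another bay, to be left alone; origin at the centre of its underside. Its latch is fixed shut.
- stray_vial: a single 10 ml vial (22 mm wide, 46 mm tall) left standing on the deck in front of an occupied bay; leave alone. Origin at the centre of its underside
- jar: closed glass jar with black cap, 68 mm wide, 85 mm tall, on the bench; leave alone. Origin at the centre of its underside
- cartridge: round grey respirator filter cartridge, 88 mm wide, 46 mm tall, on the bench; leave alone. Origin at the centre of its underside
- dish: covered glass petri dish, 95 mm wide, 16 mm tall, on the bench; leave alone. Origin at the centre of its underside
- monolith: black carbon cylinder, 48 mm wide, 60 mm tall, on the bench; leave alone. Origin at the centre of its underside
- spatula: steel sampling spoon, 170 mm long, lying on the bench; leave alone. Origin at the centre of its underside

How it is judged:
On the way:
1. the rack stands home in the empty bay, against the stop (x of rack in the frame of bay between -0.005 and 0.005 m and y of rack in the frame of bay between -0.008 and 0.008 m and z of rack in the frame of bay below 0.004 m and angle between the x axis of rack and the x axis of bay, either way round below 0.08 rad), for 0.2 s.
At the end, for the whole second after the job is handed in: The rack rests flat in the empty bay within 5 mm of home along it (at the stop), 8 mm across, 0.08 rad; the latch is above 1.87 of 1.97 rad; its five vials stand in it; the other racks are within 12 mm, all other things within 20 mm, of where they were (all of step 1 and value of joint latch above 1.87 rad and linear speed of rack below 0.01 m/s and not (angle between vial0's own z axis and vertical above 0.45 rad or z of vial0 in the frame of rack above 0.015 m) and not (angle between vial1's own z axis and vertical above 0.45 rad or z of vial1 in the frame of rack above 0.015 m) and not (angle between vial2's own z axis and vertical above 0.45 rad or z of vial2 in the frame of rack above 0.015 m) and not (angle between vial3's own z axis and vertical above 0.45 rad or z of vial3 in the frame of rack above 0.015 m) and not (angle between vial4's own z axis and vertical above 0.45 rad or z of vial4 in the frame of rack above 0.015 m) and not (distance of rack_left from where it was at the start of the episode above 0.012 m) and not (distance of rack_right from where it was at the start of the episode above 0.012 m) and not (distance of stray_vial from where it was at the start of the episode above 0.02 m) and not (distance of jar from where it was at the start of the episode above 0.02 m) and not (distance of cartridge from where it was at the start of the episode above 0.02 m) and not (distance of dish from where it was at the start of the episode above 0.02 m) and not (distance of monolith from where it was at the start of the episode above 0.02 m) and not (distance of spatula from where it was at the start of the episode above 0.02 m)); the robot touches nothing.
It fails at once if the fingers grip or ram the rack (over 36 N) or grip a vial in it (over 12 N) (contact force between the fingers and rack above 36 N or contact force between the fingers and vial0 above 12 N or contact force between the fingers and vial1 above 12 N or contact force between the fingers and vial2 above 12 N or contact force between the fingers and vial3 above 12 N or contact force between the fingers and vial4 above 12 N).
It fails at once if the rack is lifted more than 10 mm off the deck or tipped more than 0.15 rad (height (world z) of rack above 0.022 m or angle between rack's own z axis and vertical above 0.15 rad).
It fails at once if a vial is lifted more than 12 mm or tipped out of its cell in the rack ((angle between vial0's own z axis and vertical above 0.45 rad or z of vial0 in the frame of rack above 0.015 m) or (angle between vial1's own z axis and vertical above 0.45 rad or z of vial1 in the frame of rack above 0.015 m) or (angle between vial2's own z axis and vertical above 0.45 rad or z of vial2 in the frame of rack above 0.015 m) or (angle between vial3's own z axis and vertical above 0.45 rad or z of vial3 in the frame of rack above 0.015 m) or (angle between vial4's own z axis and vertical above 0.45 rad or z of vial4 in the frame of rack above 0.015 m)).
It fails at once if another rack is moved more than 12 mm, or the stray vial or a thing on the bench more than 20 mm (distance of any of rack_left, rack_right from where it was at the start of the episode above 0.012 m or distance of any of stray_vial, jar, cartridge, dish, monolith, spatula from where it was at the start of the episode above 0.02 m).
It also fails if it takes over 72 s, if anything falls off the work surface, if the arm or the gripper's body presses on something with over 40 N, if the wrist force passes 120 N, or if a joint passes its speed limit or range.

## Working session

There is one attempt and no reset: what is moved stays moved. The work goes in short steps, Python scripts to look and compute and a tool call to move; the robot and the scene stay as the last step left them, time stands still between calls to the robot, and variables do not carry over. Pictures are saved under pics/ and viewed, at most 10 in all, crops included, and the job is handed in when it is done.

Besides the shell and the picture viewer there is one more tool, called after "Call:" as a command line: name --argument value ..., lists and objects as JSON in quotes. step_arm: Moves the arm, as the interface text tells. Its arguments: {"type":"object","properties":{"dp":{"type":"array","items":{"type":"array","items":{"type":"number"}}},"rotation":{"type":"array","items":{"type":"array","items":{"type":"number"}}},"grip":{"type":"array","items":{"type":"number"}},"squeeze":{"type":"number"}},"required":["dp","rotation","grip"]}

```bash
mkdir -p pics; cat > h.py <<'E'
import numpy as np, cv2
from cell import bot, eyes, job
def world(s,p):
    R=cv2.Rodrigues(np.array(s["rvec"],float))[0]
    return R.T@(np.array(p,float)-np.array(s["tvec"],float).ravel())
def find(cam,names,s=None):
    s=s or eyes.snapshot(cam)
    for n in names:
        for r in eyes.tip_of(cam,n)[:3]:
            print(cam,n,round(r["p"],2),(world(s,r["location"])*1000).round(0))
    return s
E
python3 - <<'E'
from h import *
N=["sampler","bay","rack","latch_pivot","latch_pin","stray_vial","rack_left","rack_right","jar","cartridge","dish","monolith","spatula"]
for c in ("top","scene"):
    s=find(c,N if c=="top" else N[:8]); cv2.imwrite(f"pics/{c}0.png",s["image"])
o=bot.observe(); print({k:np.round(o[k],3) for k in("time","tool_pos","eef_rot","grip_width","wrist_force")})
E
```

```text
top sampler 0.9 [576. -42.  -0.]
top bay 0.55 [681. -40.  13.]
top bay 0.39 [ 591. -221.   11.]
top rack 0.97 [467.  43.  12.]
top rack 0.18 [449.  59.  15.]
top latch_pivot 0.57 [ 642. -115.   40.]
top latch_pin 0.47 [ 591. -127.   78.]
top latch_pin 0.36 [457.  -1.  14.]
top stray_vial 0.58 [ 593. -224.   15.]
top rack_left 0.91 [ 682. -188.   14.]
top rack_right 0.87 [678. 106.   9.]
top jar 0.72 [450.  56.  13.]
top jar 0.65 [683. -39.  12.]
top jar 0.6 [645. 396.  -1.]
top cartridge 0.63 [ 522. -435.    1.]
top dish 0.91 [454. 462.  -2.]
top monolith 0.72 [ 369. -454.   -2.]
top monolith 0.58 [ 608. -402.   -4.]
top monolith 0.29 [ 684. -190.   15.]
top spatula 0.69 [ 370. -454.    0.]
top spatula 0.57 [458. 460.  -0.]
scene sampler 0.93 [576. -40.   7.]
scene bay 0.15 [ 678. -191.   14.]
scene rack 0.83 [467.  44.  16.]
scene rack 0.57 [453.  -3.  19.]
scene latch_pivot 0.58 [ 635. -116.   36.]
scene latch_pivot 0.15 [441.  63.  20.]
scene latch_pin 0.61 [ 588. -125.   75.]
scene stray_vial 0.69 [ 523. -435.    3.]
scene stray_vial 0.56 [ 595. -222.   18.]
scene stray_vial 0.56 [481.   2.  16.]
scene rack_left 0.79 [ 678. -192.   14.]
scene rack_left 0.48 [ 591. -124.   77.]
scene rack_left 0.2 [645. 396.   7.]
scene rack_right 0.62 [474.  96.  23.]
scene rack_right 0.6 [673. 110.   9.]
{'time': np.float64(1.15), 'tool_pos': array([0.217, 0.586, 0.222]), 'eef_rot': array([-0.554, -3.092,  0.   ]), 'grip_width': np.float64(0.998), 'wrist_force': array([-0.075, -0.079, -0.611])}
```

View pics/top0.png

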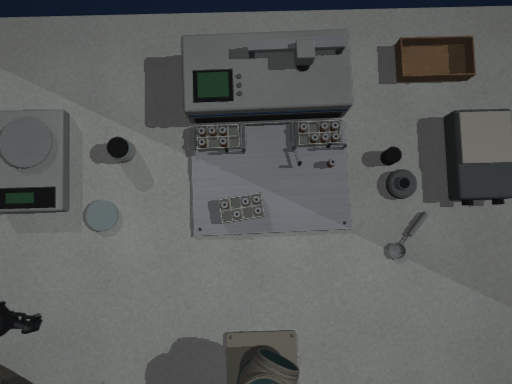

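View pics/scene0.png

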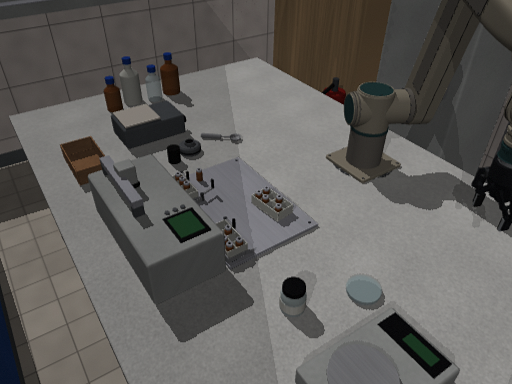

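The top view shows the rack at about (242,208), turned slightly. The empty bay is at (267,138) and its latch pin at (299,163). I'll fit the rack pose more precisely next.

```bash
cat >> h.py <<'E'
from scipy.optimize import minimize
def hull_mask(s,x,y,a,z0,hx=.035,hy=.063,h=.036):
    P=[[x+c*i*hx-si*j*hy,y+si*i*hx+c*j*hy,z] for c,si in[(np.cos(a),np.sin(a))] for i in(-1,1) for j in(-1,1) for z in(z0,z0+h)]
    p=cv2.projectPoints(np.array(P),np.array(s["rvec"],float),np.array(s["tvec"],float),np.array(s["mtx"],float),None)[0]
    m=np.zeros((384,512),np.uint8); cv2.fillConvexPoly(m,(cv2.convexHull(p.astype(np.float32))*16).round().astype(int),1,cv2.LINE_8,4); return m>0
def rackpose(name="rack",guess=None,cams=("top","scene"),near=None):
    ms=[]
    for c in cams:
        s=eyes.snapshot(c); r=eyes.tip_of(c,name); k=eyes.cut_out(c,name)
        if guess is None: w=world(s,r[0]["location"]); guess=[w[0],w[1],0.]
        g=hull_mask(s,*guess,.012)
        ks=[q["pixels"] for q in k if (q["pixels"]&g).sum()>.2*g.sum()]
        if ks: ms.append((s,ks[0]))
    def f(v):
        return sum(1-(hull_mask(s,v[0]/1e3,v[1]/1e3,v[2]/100,.012)&m).sum()/(hull_mask(s,v[0]/1e3,v[1]/1e3,v[2]/100,.012)|m).sum() for s,m in ms)
    best=None
    for a in (-20,-8,0,8,20):
        x0=np.array([guess[0]*1e3,guess[1]*1e3,guess[2]*100+a])
        r=minimize(f,x0,method="Nelder-Mead",options=dict(initial_simplex=x0+np.array([[0,0,0],[10,0,0],[0,10,0],[0,0,10]])))
        if best is None or r.fun<best.fun: best=r
    print(name,"x y mm, yaw",best.x[:2].round(1),round(best.x[2]/100,3),"cost",round(best.fun,3),len(ms)); return best.x
E
python3 - <<'E'
from h import *
rackpose("rack",(.467,.043,.1))
rackpose("rack",(.467,.043,.1),("top",))
rackpose("rack_left",(.68,-.19,0),("top",))
rackpose("rack_right",(.678,.108,0),("top",))
E
python3 - <<'E'
import cv2
i=cv2.imread('pics/top0.png')[110:245,180:360]; cv2.imwrite('pics/c0.png',cv2.resize(i,None,fx=4.4,fy=4.4,interpolation=cv2.INTER_CUBIC))
E
```

```text
rack x y mm, yaw [465.2  46. ] 0.146 cost 0.291 1
rack x y mm, yaw [465.6  43. ] 0.153 cost 0.321 1
rack_left x y mm, yaw [ 683.5 -193.2] -0.032 cost 0.114 1
rack_right x y mm, yaw [679.9 110.8] 0.022 cost 0.035 1
```

View pics/c0.png

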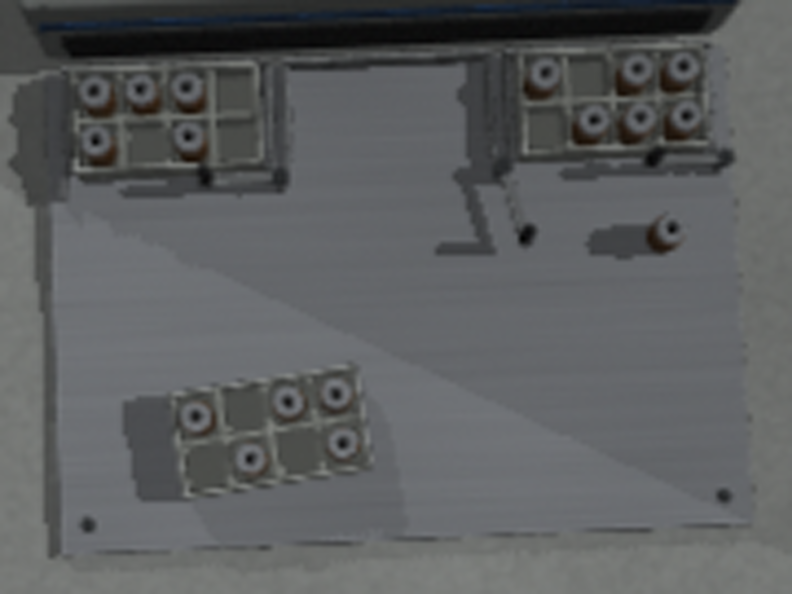

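The crop shows the rack with its top corners clear, the bay between the rails, and the latch swung out. I'll unproject the corner pixels for accurate yaws.

```bash
cat >> h.py <<'E'
def unproj(s,px,z):
    px=np.array(px,float); R=cv2.Rodrigues(np.array(s["rvec"],float))[0]; C=-R.T@np.array(s["tvec"],float).ravel()
    u=cv2.undistortPoints(px.reshape(-1,1,2),np.array(s["mtx"],float),None)[:,0]
    d=np.c_[u,np.ones(len(u))]@R
    return (C+d*((z-C[2])/d[:,2])[:,None])*1000
E
python3 - <<'E'
from h import *
s=eyes.snapshot("top")
cv=lambda L:np.array(L)/4.4+[180-.4,110-.4]
for n,L,z in [("rack",[(172,395),(352,367),(372,465),(188,497)],.048),("rL",[(62,68),(258,62),(264,170),(76,175)],.048),("rR",[(516,52),(708,44),(710,148),(524,155)],.048),("deckfront",[(62,555),(750,522)],.012),("latch pivot",[(502,173)],.040),("pin top",[(527,232)],.0715)]:
    q=unproj(s,cv(L),z); print(n,q[:,:2].round(0).tolist(),"mean",q.mean(0).round(1),"slope",-(q[0]-q[1])[0]/(q[0]-q[1])[1] if len(q)>1 else "")
E
```

```text
rack [[491.0, 110.0], [506.0, -10.0], [441.0, -21.0], [423.0, 101.0]] mean [465.1  45.1  48. ] slope 0.12731930234083905
rL [[712.0, 179.0], [713.0, 47.0], [640.0, 45.0], [640.0, 171.0]] mean [676.1 110.6  48. ] slope 0.004534420362995377
rR [[715.0, -126.0], [717.0, -255.0], [646.0, -254.0], [645.0, -129.0]] mean [ 680.9 -191.    48. ] slope 0.015753714399838227
deckfront [[387.0, 189.0], [396.0, -276.0]] mean [391.7 -43.8  12. ] slope 0.018714054860886314
latch pivot [[635.0, -114.0]] mean [ 634.6 -114.4   40. ] slope 
pin top [[590.0, -127.0]] mean [ 589.6 -126.5   71.5] slope
```

Call:
step_arm --dp '[[235, -448, -90], [235, -448, -90], [235, -448, -90], [235, -448, -90], [235, -448, -90], [235, -448, -90], [235, -448, -90], [235, -448, -90], [235, -448, -90], [235, -448, -90], [235, -448, -90], [235, -448, -90], [235, -448, -90], [235, -448, -90], [235, -448, -90], [235, -448, -90]]' --rotation '[[0, 0, -1.077], [0, 0, -1.077], [0, 0, -1.077], [0, 0, -1.077], [0, 0, -1.077], [0, 0, -1.077], [0, 0, -1.077], [0, 0, -1.077], [0, 0, -1.077], [0, 0, -1.077], [0, 0, -1.077], [0, 0, -1.077], [0, 0, -1.077], [0, 0, -1.077], [0, 0, -1.077], [0, 0, -1.077]]' --grip '[0.65, 0.65, 0.65, 0.65, 0.65, 0.65, 0.65, 0.65, 0.65, 0.65, 0.65, 0.65, 0.65, 0.65, 0.65, 0.65]'

```text
time: 3.28
tool_pos: [0.4519, 0.1386, 0.1326]
eef_rot: [-2.061, -2.37, -0.001]
wrist_force: [-0.1, -0.5, -0.4]
grip_width: 0.351
gripper_force: 0.0
```

Call:
step_arm --dp '[[0, 0, -40], [0, 0, -75], [0, 0, -90], [0, 0, -90], [0, -8, -90], [0, -14, -90], [0, -18, -90], [0, -22, -90], [0, -26, -90], [0, -30, -90]]' --rotation '[[0, 0, 0], [0, 0, 0], [0, 0, 0], [0, 0, 0], [0, 0, 0], [0, 0, 0], [0, 0, 0], [0, 0, 0], [0, 0, 0], [0, 0, 0]]' --grip '[0.65, 0.65, 0.65, 0.65, 0.65, 0.65, 0.65, 0.65, 0.65, 0.65]'

```text
time: 4.12
tool_pos: [0.453, 0.1081, 0.0434]
eef_rot: [2.062, 2.37, 0.004]
wrist_force: [-0.7, 4.6, 4.1]
grip_width: 0.352
gripper_force: 2.8
```

```bash
python3 - <<'E'
from h import *
s=find("top",["rack"]); cv2.imwrite("pics/c1.png",cv2.resize(s["image"][110:245,180:360],None,fx=4.4,fy=4.4,interpolation=cv2.INTER_CUBIC))
E
```

```text
top rack 0.67 [467.  43.  14.]
```

View pics/c1.png

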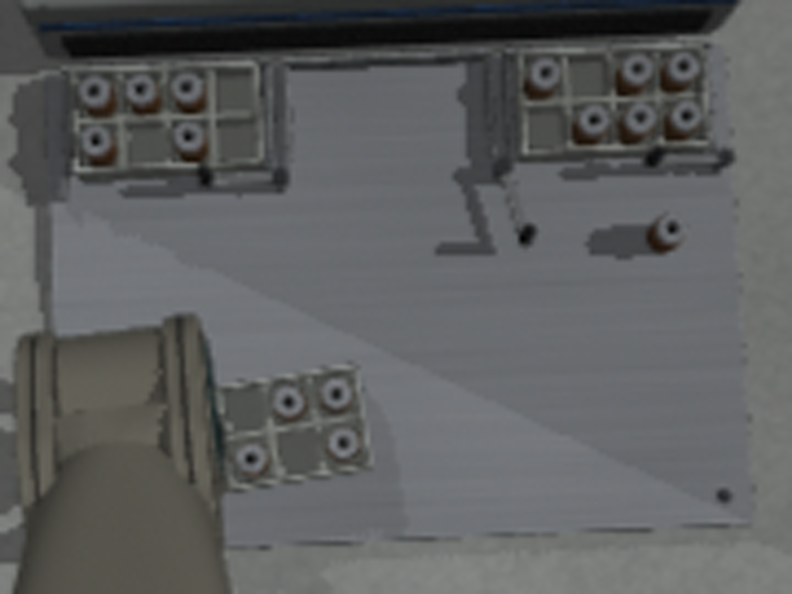

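Unexpected: the rack's right corners haven't moved, but there's 4.6 N contact. I'll check this in the scene camera.

```bash
python3 - <<'E'
from h import *
s=find("scene",["rack"]); cv2.imwrite("pics/s1.png",cv2.resize(s["image"][130:265,170:350],None,fx=4.4,fy=4.4,interpolation=cv2.INTER_CUBIC))
E
```

```text
scene rack 0.78 [467.  49.  15.]
scene rack 0.56 [ 587. -124.   78.]
```

View pics/s1.png

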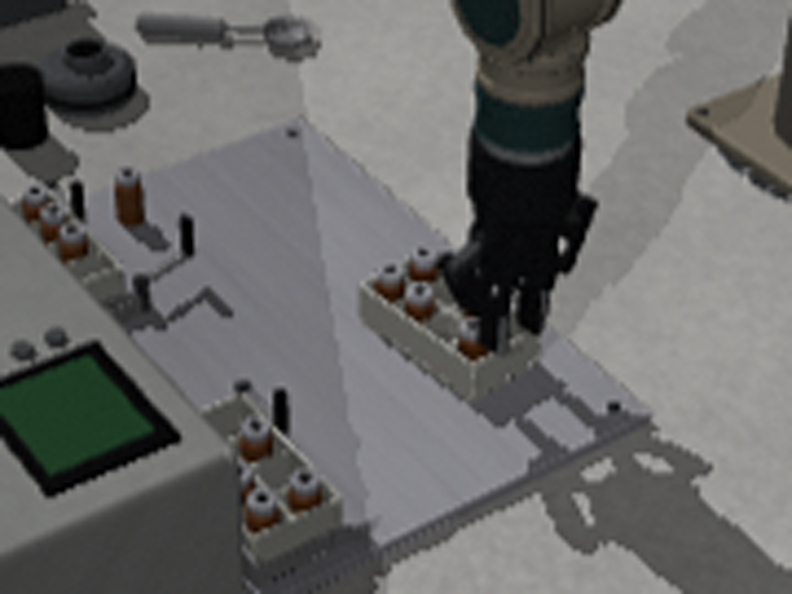

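```bash
python3 - <<'E'
from h import *
s=eyes.snapshot("scene"); o=bot.observe(); print(o["tool_pos"].round(4) if hasattr(o["tool_pos"],'round') else o["tool_pos"],np.round(o["wrist_force"],1),o["gripper_force"])
pr=lambda P:cv2.projectPoints(np.array(P,float),np.array(s["rvec"],float),np.array(s["tvec"],float),np.array(s["mtx"],float),None)[0][:,0]
f=lambda p:((p-[170,130])*4.4).round(0).tolist()
im=cv2.resize(s["image"][130:265,170:350],None,fx=4.4,fy=4.4,interpolation=cv2.INTER_CUBIC)
c,q=np.cos(.14),np.sin(.14)
box=[[.465+c*i*.035-q*j*.063,.045+q*i*.035+c*j*.063,z] for z in(.012,.048) for i,j in((-1,-1),(1,-1),(1,1),(-1,1))]
for k in (0,4): cv2.polylines(im,[np.array(f(pr(box[k:k+4]))).astype(int)],1,(0,255,0),1)
t=np.array(o["tool_pos"])
for d in(-.025,.025):
  for e in (-.011,.011):
    cv2.line(im,*[tuple(map(int,v)) for v in f(pr([t+[c*d-q*e,q*d+c*e,-.02],t+[c*d-q*e,q*d+c*e,.02]]))],(0,0,255),1)
for n in ("rack",):
  b=eyes.cut_out("scene",n)
cv2.imwrite("pics/s2.png",im)
E
```

```text
[0.4525 0.1082 0.0427] [-0.2  2.6  2.3] 0.8879160694777966
```

View pics/s2.png

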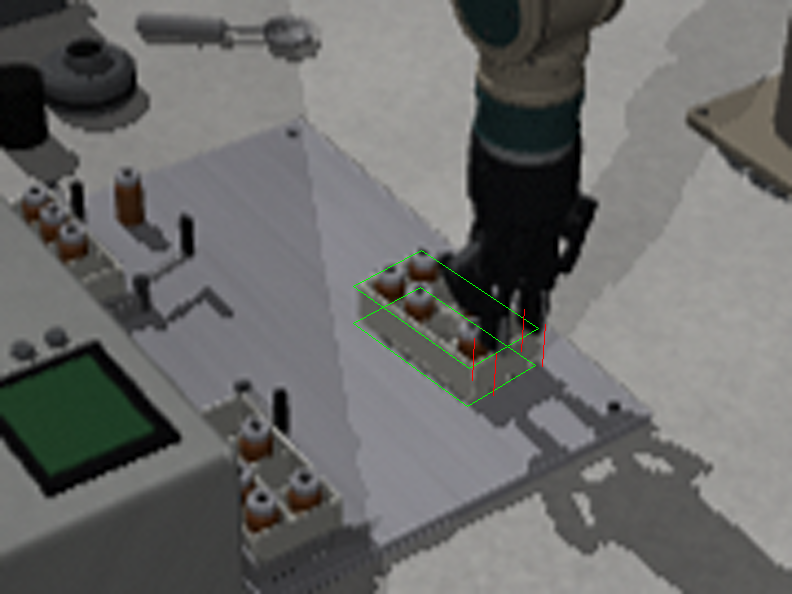

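The fingertips seem to be at about rack-top height, brushing the top rather than standing beside the face. I'll back off and look at them against a clear background.

Call:
step_arm --dp '[[0, 0, 15], [0, 10, 25], [0, 30, 25], [0, 50, 25], [0, 50, 0], [0, 50, 0]]' --rotation '[[0, 0, 0], [0, 0, 0], [0, 0, 0], [0, 0, 0], [0, 0, 0], [0, 0, 0]]' --grip '[0.65, 0.65, 0.65, 0.65, 0.65, 0.65]'

```text
time: 4.92
tool_pos: [0.4498, 0.1588, 0.0402]
eef_rot: [-2.058, -2.371, 0.006]
wrist_force: [-1.6, -0.6, 0.3]
grip_width: 0.353
gripper_force: 0.0
```

```bash
python3 - <<'E'
from h import *
s=find("scene",["rack"]); o=bot.observe(); print(o["tool_pos"],np.round(o["wrist_force"],1),o["grip_width"])
pr=lambda P:cv2.projectPoints(np.array(P,float),np.array(s["rvec"],float),np.array(s["tvec"],float),np.array(s["mtx"],float),None)[0][:,0]
f=lambda p:((p-[230,150])*6).astype(int)
im=cv2.resize(s["image"][150:250,230:350],None,fx=6,fy=6,interpolation=cv2.INTER_CUBIC)
c,q=np.cos(.14),np.sin(.14)
t=np.array(o["tool_pos"])
for d in(-.015,.015):
  for e in (-.011,.011):
    cv2.line(im,*[tuple(map(int,v)) for v in f(pr([t+[c*d-q*e,q*d+c*e,-.02],t+[c*d-q*e,q*d+c*e,.0]]))],(0,0,255),1)
cv2.imwrite("pics/s3.png",im)
find("top",["rack"])
E
```

```text
scene rack 0.62 [465.  46.  16.]
[0.45047982 0.15809481 0.04170299] [0.9 0.3 0.7] 0.35046306744959466
top rack 0.88 [466.  45.   9.]
```

View pics/s3.png

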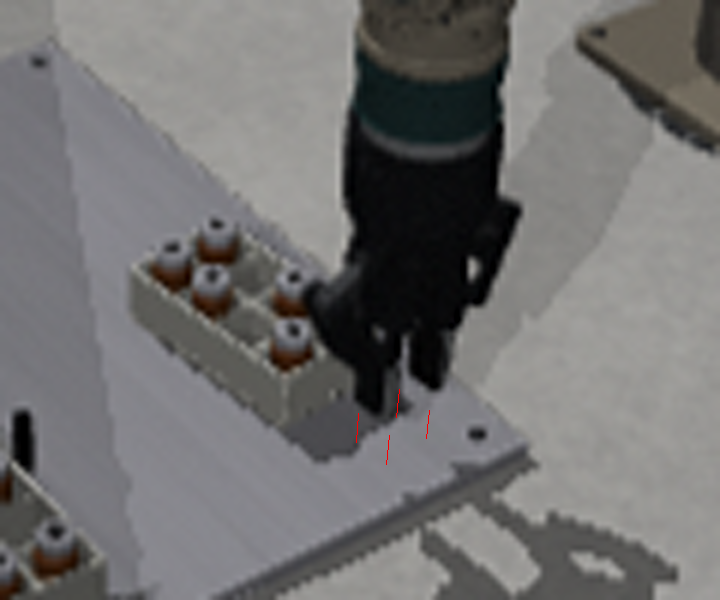

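```bash
python3 - <<'E'
from h import *
s=eyes.snapshot("scene")
L=np.array([(375,410),(432,385),(350,395),(280,425),(405,407)])/6+[230-.4,150-.4]
for z in(.012,.022,.032,.048,.06): print(z,unproj(s,L,z)[:,:2].round(0).tolist())
R=cv2.Rodrigues(np.array(s["rvec"],float))[0]; print("cam",-R.T@np.array(s["tvec"],float).ravel())
t=eyes.snapshot("top");R=cv2.Rodrigues(np.array(t["rvec"],float))[0]; print("cam",-R.T@np.array(t["tvec"],float).ravel())
E
python3 - <<'E'
import sys; sys.path.insert(0,'.')
from h import *
s=eyes.snapshot("top"); cv2.imwrite("pics/t3.png",cv2.resize(s["image"][150:270,190:320],None,fx=5,fy=5,interpolation=cv2.INTER_CUBIC))
E
```

```text
0.012 [[435.0, 123.0], [397.0, 123.0], [439.0, 106.0], [485.0, 105.0], [420.0, 130.0]]
0.022 [[443.0, 132.0], [405.0, 132.0], [447.0, 115.0], [492.0, 114.0], [428.0, 139.0]]
0.032 [[450.0, 141.0], [413.0, 141.0], [454.0, 124.0], [499.0, 123.0], [436.0, 147.0]]
0.048 [[463.0, 155.0], [425.0, 155.0], [466.0, 138.0], [511.0, 138.0], [448.0, 161.0]]
0.06 [[472.0, 165.0], [435.0, 166.0], [475.0, 149.0], [519.0, 148.0], [457.0, 172.0]]
cam [1.12835786 0.93056116 0.92806312]
cam [0.39287824 0.01239721 1.43452643]
```

View pics/t3.png

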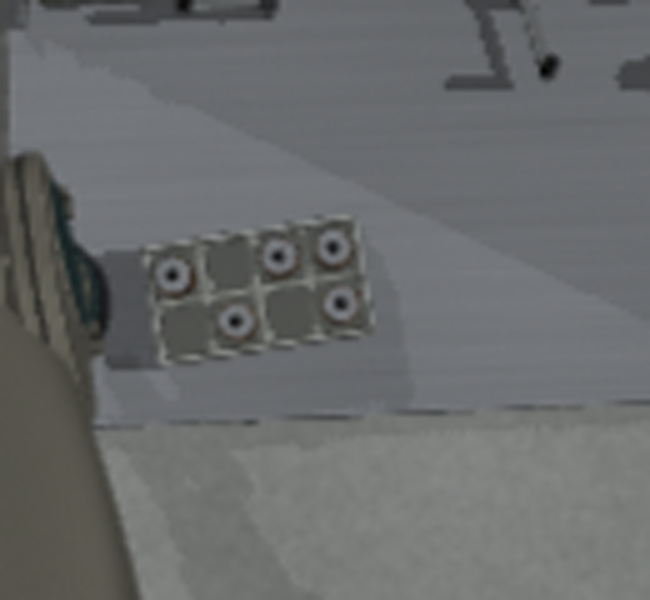

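The rack and vials are intact. The tips really do look higher than the nominal geometry says, so I'll do a guarded descent onto the deck here to calibrate the tip height.

Call:
step_arm --dp '[[0, 0, -4], [0, 0, -7], [0, 0, -10], [0, 0, -10], [0, 0, -10]]' --rotation '[[0, 0, 0], [0, 0, 0], [0, 0, 0], [0, 0, 0], [0, 0, 0]]' --grip '[0.65, 0.65, 0.65, 0.65, 0.65]'

```text
time: 5.68
tool_pos: [0.4517, 0.1579, 0.032]
eef_rot: [-2.062, -2.37, 0.001]
wrist_force: [0.5, 0.4, 0.2]
grip_width: 0.351
gripper_force: 0.0
```

Call:
step_arm --dp '[[0, 0, -2], [0, 0, -4], [0, 0, -4]]' --rotation '[[0, 0, 0], [0, 0, 0], [0, 0, 0]]' --grip '[0.65, 0.65, 0.65]'

```text
time: 5.93
tool_pos: [0.4518, 0.158, 0.028]
eef_rot: [-2.061, -2.37, 0.001]
wrist_force: [0.0, -0.2, -0.2]
grip_width: 0.351
gripper_force: 0.0
```

Call:
step_arm --dp '[[0, 0, -2], [0, 0, -4], [0, 0, -4]]' --rotation '[[0, 0, 0], [0, 0, 0], [0, 0, 0]]' --grip '[0.65, 0.65, 0.65]'

```text
time: 6.18
tool_pos: [0.4518, 0.158, 0.024]
eef_rot: [-2.062, -2.37, 0.001]
wrist_force: [0.5, 0.1, 0.3]
grip_width: 0.349
gripper_force: 0.0
```

```bash
python3 - <<'E'
from h import *
s=eyes.snapshot("scene"); o=bot.observe(); print(o["tool_pos"],np.round(o["wrist_force"],1),o["grip_width"])
im=cv2.resize(s["image"][170:250,260:340],None,fx=7,fy=7,interpolation=cv2.INTER_CUBIC)
cv2.imwrite("pics/s4.png",im)
E
```

```text
[0.45187088 0.15801787 0.02414363] [ 0.1 -0.3  0.4] 0.3518280081676809
```

View pics/s4.png

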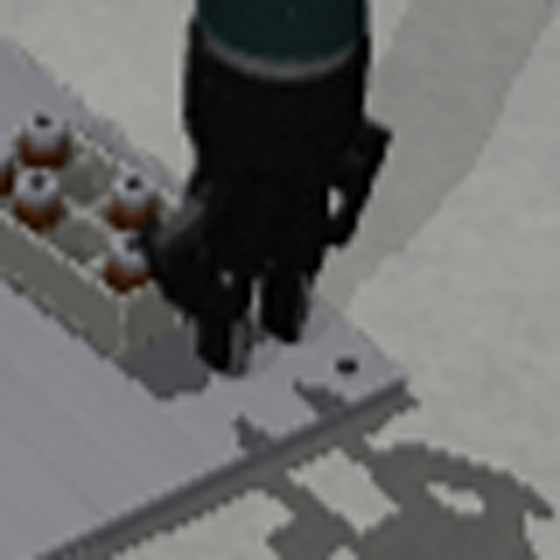

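Finger shadows show the tips still about 16 mm above the deck at TCP z = 24 mm, so the tips sit about 4–5 mm above the TCP at this closure. I'll lower 8 mm more and then push sideways.

Call:
step_arm --dp '[[0, 0, -4], [0, 0, -8], [0, 0, -8], [0, -12, -8], [0, -24, -8], [0, -30, -8], [0, -36, -8], [0, -42, -8], [0, -46, -8], [0, -50, -8], [0, -54, -8], [0, -54, -8]]' --rotation '[[0, 0, 0], [0, 0, 0], [0, 0, 0], [0, 0, 0], [0, 0, 0], [0, 0, 0], [0, 0, 0], [0, 0, 0], [0, 0, 0], [0, 0, 0], [0, 0, 0], [0, 0, 0]]' --grip '[0.65, 0.65, 0.65, 0.65, 0.65, 0.65, 0.65, 0.65, 0.65, 0.65, 0.65, 0.65]'

```text
time: 7.23
tool_pos: [0.4522, 0.1034, 0.0165]
eef_rot: [2.062, 2.369, -0.001]
wrist_force: [-0.7, 0.2, 0.4]
grip_width: 0.35
gripper_force: 0.0
```

```bash
python3 - <<'E'
from h import *
find("top",["rack"]);find("scene",["rack"]); rackpose("rack",(.465,.037,.14),("scene",)); rackpose("rack",(.465,.037,.14),("top",))
E
```

```text
top rack 0.73 [468.  30.  10.]
scene rack 0.75 [467.  29.  14.]
rack x y mm, yaw [461.5  27.7] 0.105 cost 0.494 1
rack x y mm, yaw [467.2  19.8] 0.145 cost 0.409 1
```

The rack follows: its centre is at y≈30 mm, with the face 11 mm ahead of the TCP as expected. I'll carry on while squaring it up.

Call:
step_arm --dp '[[0, -5, 0], [1, -10, 0], [2, -16, 0], [3, -22, 0], [4, -28, 0], [5, -34, 0], [6, -40, 0], [7, -46, 0], [8, -52, 0], [9, -58, 0], [10, -64, 0], [10, -69, 0], [10, -73, 0], [10, -73, 0]]' --rotation '[[0, 0, 0], [0, 0, -0.01], [0, 0, -0.02], [0, 0, -0.03], [0, 0, -0.04], [0, 0, -0.05], [0, 0, -0.06], [0, 0, -0.07], [0, 0, -0.08], [0, 0, -0.09], [0, 0, -0.105], [0, 0, -0.115], [0, 0, -0.124], [0, 0, -0.124]]' --grip '[0.65, 0.65, 0.65, 0.65, 0.65, 0.65, 0.65, 0.65, 0.65, 0.65, 0.65, 0.65, 0.65, 0.65]'

```text
time: 8.9
tool_pos: [0.4622, 0.03, 0.0164]
eef_rot: [2.206, 2.236, -0.001]
wrist_force: [0.1, -0.1, -0.6]
grip_width: 0.351
gripper_force: 0.0
```

Call:
step_arm --dp '[[0, 30, 0], [0, 60, 0], [0, 60, 30], [-20, 60, 70], [-60, 40, 80], [-85, 10, 80], [-100, -30, 80], [-100, -70, 80], [-100, -70, 80], [-100, -70, 80], [-100, -70, 80], [-100, -70, 80], [-100, -70, 80], [-100, -70, 80], [-100, -70, 80], [-100, -70, 80], [-100, -70, 80]]' --rotation '[[0, 0, 0], [0, 0, 0], [0, 0, 0], [0, 0, 0.12], [0, 0, 0.24], [0, 0, 0.36], [0, 0, 0.48], [0, 0, 0.6], [0, 0, 0.72], [0, 0, 0.84], [0, 0, 0.96], [0, 0, 1.08], [0, 0, 1.2], [0, 0, 1.32], [0, 0, 1.44], [0, 0, 1.57], [0, 0, 1.57]]' --grip '[0.65, 0.65, 0.65, 0.65, 0.65, 0.65, 0.65, 0.65, 0.65, 0.65, 0.65, 0.65, 0.65, 0.65, 0.65, 0.65, 0.65]'

```text
time: 10.32
tool_pos: [0.3617, -0.0393, 0.0963]
eef_rot: [0.029, -3.141, 0.002]
wrist_force: [0.6, -0.2, 0.3]
grip_width: 0.35
gripper_force: 0.0
```

```bash
python3 - <<'E'
from h import *
find("top",["rack"]);find("scene",["rack"]); rackpose("rack",(.465,-.042,.02),("scene",)); rackpose("rack",(.465,-.042,.02),("top",))
o=bot.observe(); print(o["time"],np.round(o["tool_pos"],4),np.round(o["eef_rot"],3),np.round(o["joint_positions"],2))
E
```

```text
top rack 0.75 [468. -49.  11.]
top rack 0.68 [484. -90.  19.]
scene rack 0.71 [467. -47.  14.]
rack x y mm, yaw [463.3 -51.8] 0.011 cost 0.339 1
rack x y mm, yaw [467.5 -45.9] -0.014 cost 0.246 1
10.8167 [ 0.3621 -0.039   0.0964] [ 0.022 -3.141  0.   ] [-0.29 -0.08 -0.71  0.94 -0.   -0.3 ]
```

The rack is now at about (467,-47) mm with yaw near 0. I'll go behind it and push forward.

Call:
step_arm --dp '[[0, -7, -35], [0, -7, -70], [0, -7, -80], [15, -7, -80], [35, -7, -80], [48, -7, -80], [54, -7, -80], [59, -7, -80], [64, -6, -80], [70, -6, -80], [77, -5, -80], [84, -5, -80], [91, -5, -80], [98, -4, -80], [105, -4, -80], [112, -4, -80], [119, -4, -80], [126, -3, -80], [133, -3, -80], [140, -3, -80]]' --rotation '[[0, 0, 0], [0, 0, 0], [0, 0, 0], [0, 0, 0], [0, 0, 0], [0, 0, 0], [0, 0, 0], [0, 0, 0], [0, 0, 0], [0, 0, 0], [0, 0, 0], [0, 0, 0], [0, 0, 0], [0, 0, 0], [0, 0, 0], [0, 0, 0], [0, 0, 0], [0, 0, 0], [0, 0, 0], [0, 0, 0]]' --grip '[0.65, 0.65, 0.65, 0.65, 0.65, 0.65, 0.65, 0.65, 0.65, 0.65, 0.65, 0.65, 0.65, 0.65, 0.65, 0.65, 0.65, 0.65, 0.65, 0.65]'

```text
time: 12.48
tool_pos: [0.5028, -0.0418, 0.0164]
eef_rot: [0.022, -3.141, -0.0]
wrist_force: [-1.2, 0.1, -1.3]
grip_width: 0.349
gripper_force: 0.7
```

```bash
python3 - <<'E'
from h import *
find("top",["rack"]);find("scene",["rack"]); rackpose("rack",(.55,-.043,.02),("scene",)); rackpose("rack",(.55,-.043,.02),("top",))
E
```

```text
scene rack 0.73 [555. -40.  13.]
scene rack 0.24 [533. -89.  19.]
rack x y mm, yaw [547.2 -44.6] -0.0 cost 0.364 1
rack x y mm, yaw [550. -43.] -0.18 cost 0.0 0
```

Call:
step_arm --dp '[[7, 0, 0], [14, 0, 0], [21, 0, 0], [28, 0, 0], [34, 1, 0], [40, 1, 0], [46, 1, 0], [52, 1, 0], [58, 1, 0], [64, 1, 0], [70, 1, 0], [76, 1, 0], [82, 1, 0], [88, 1, 0], [94, 1, 0], [100, 1, 0], [105, 1, 0], [109, 1, 0], [112, 1, 0]]' --rotation '[[0, 0, 0], [0, 0, 0], [0, 0, 0], [0, 0, 0], [0, 0, 0], [0, 0, 0], [0, 0, 0], [0, 0, 0], [0, 0, 0], [0, 0, 0], [0, 0, 0], [0, 0, 0], [0, 0, 0], [0, 0, 0], [0, 0, 0], [0, 0, 0], [0, 0, 0], [0, 0, 0], [0, 0, 0]]' --grip '[0.65, 0.65, 0.65, 0.65, 0.65, 0.65, 0.65, 0.65, 0.65, 0.65, 0.65, 0.65, 0.65, 0.65, 0.65, 0.65, 0.65, 0.65, 0.65]'

```text
time: 14.57
tool_pos: [0.6147, -0.041, 0.0164]
eef_rot: [-0.022, 3.141, -0.0]
wrist_force: [-2.2, 0.4, 0.9]
grip_width: 0.352
gripper_force: 1.1
```

```bash
python3 - <<'E'
from h import *
find("top",["rack","latch_pin"]);find("scene",["rack","latch_pin"]); rackpose("rack",(.66,-.043,.02),("scene",))
E
```

```text
top latch_pin 0.49 [ 590. -129.   76.]
scene rack 0.59 [661. -44.  15.]
scene latch_pin 0.18 [ 522. -434.    6.]
rack x y mm, yaw [624.6 -53.2] -0.506 cost 0.728 1
```

Rack at about x=661 mm, inside the rails. Now small steps to the stop, watching the force.

Call:
step_arm --dp '[[3, 0, 0], [6, 0, 0], [9, 0, 0], [11, 0, 0], [13, 0, 0], [13, 0, 0]]' --rotation '[[0, 0, 0], [0, 0, 0], [0, 0, 0], [0, 0, 0], [0, 0, 0], [0, 0, 0]]' --grip '[0.65, 0.65, 0.65, 0.65, 0.65, 0.65]'

```text
time: 15.52
tool_pos: [0.628, -0.0409, 0.0163]
eef_rot: [-0.022, 3.14, 0.0]
wrist_force: [-2.3, 0.0, 0.5]
grip_width: 0.349
gripper_force: 0.9
```

Call:
step_arm --dp '[[1, 0, 0], [2, 0, 0], [3, 0, 0], [3, 0, 0]]' --rotation '[[0, 0, 0], [0, 0, 0], [0, 0, 0], [0, 0, 0]]' --grip '[0.65, 0.65, 0.65, 0.65]'

```text
time: 15.85
tool_pos: [0.6308, -0.0409, 0.0163]
eef_rot: [-0.022, 3.14, 0.0]
wrist_force: [-0.5, 0.0, -0.7]
grip_width: 0.352
gripper_force: 0.6
```

Call:
step_arm --dp '[[1, 0, 0], [2, 0, 0], [3, 0, 0]]' --rotation '[[0, 0, 0], [0, 0, 0], [0, 0, 0]]' --grip '[0.65, 0.65, 0.65]'

```text
time: 16.1
tool_pos: [0.6334, -0.0409, 0.0163]
eef_rot: [-0.022, 3.141, 0.0]
wrist_force: [-1.6, -0.4, -0.5]
grip_width: 0.35
gripper_force: 0.7
```

Call:
step_arm --dp '[[1, 0, 0], [2, 0, 0]]' --rotation '[[0, 0, 0], [0, 0, 0]]' --grip '[0.65, 0.65]'

```text
time: 16.27
tool_pos: [0.6337, -0.041, 0.0163]
eef_rot: [0.022, -3.138, 0.0]
wrist_force: [-7.2, -0.3, 5.8]
grip_width: 0.349
gripper_force: 3.7
```

The stop is reached: force jumps to 7 N at TCP x=633.7 mm. I'll give it a final light press, then back off and raise, shut the fingers and get behind the pin.

Call:
step_arm --dp '[[1, 0, 0], [1, 0, 0], [1, 0, 0], [-15, 0, 0], [-40, 0, 0], [-75, 0, 0], [-75, 0, 40], [-75, 0, 80], [-75, 0, 115], [-75, 0, 115]]' --rotation '[[0, 0, 0], [0, 0, 0], [0, 0, 0], [0, 0, 0], [0, 0, 0], [0, 0, 0], [0, 0, 0], [0, 0, 0], [0, 0, 0], [0, 0, 0]]' --grip '[0.65, 0.65, 0.65, 0.65, 0.65, 0.65, 0.65, 1, 1, 1]'

```text
time: 17.1
tool_pos: [0.567, -0.0421, 0.1399]
eef_rot: [-0.022, 3.125, -0.004]
wrist_force: [2.0, -0.1, 0.9]
grip_width: -0.001
gripper_force: 0.0
```

```bash
python3 - <<'E'
from h import *
find("top",["rack","latch_pin","latch_pivot","stray_vial"]);find("scene",["rack","latch_pin"]); rackpose("rack",(.679,-.04,.02),("scene",)); s=eyes.snapshot("top")
cv2.imwrite("pics/t5.png",cv2.resize(s["image"][110:245,180:360],None,fx=4.4,fy=4.4,interpolation=cv2.INTER_CUBIC))
o=bot.observe(); print(o["time"],np.round(o["tool_pos"],4))
E
```

```text
top rack 0.57 [681. -46.  11.]
top latch_pivot 0.73 [ 682. -193.   13.]
top stray_vial 0.54 [ 589. -225.   15.]
scene rack 0.63 [684. -39.  16.]
scene latch_pin 0.61 [ 589. -124.   77.]
scene latch_pin 0.27 [ 605. -404.    2.]
rack x y mm, yaw [636.6 -59.2] -0.48 cost 0.729 1
17.7 [ 0.5598 -0.0408  0.1307]
```

View pics/t5.png

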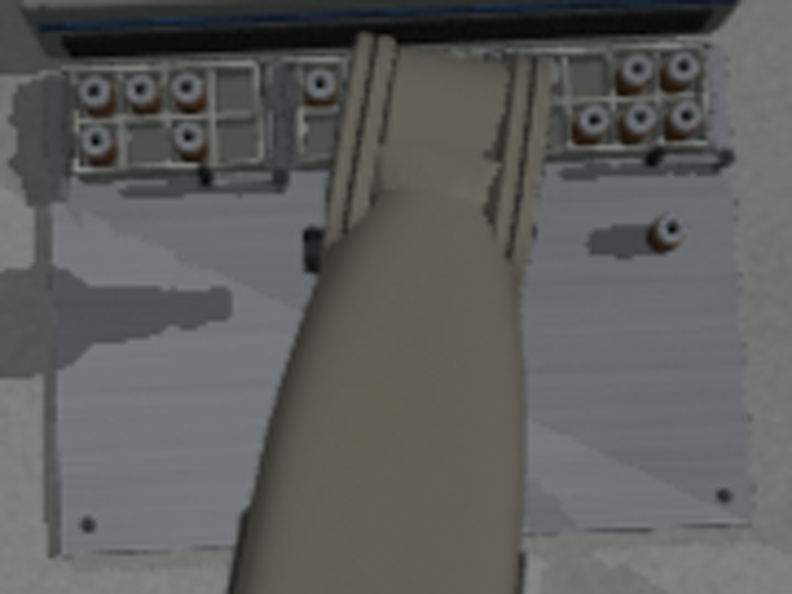

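The rack lines up with its neighbours in the bay. Moving behind the pin now.

Call:
step_arm --dp '[[5, -20, 0], [10, -40, 0], [20, -60, 0], [30, -80, 0], [36, -100, 0], [36, -113, 0], [36, -113, 0], [36, -113, 0], [36, -113, 0], [36, -113, 0], [36, -113, 0], [36, -113, 0], [36, -113, 0], [36, -113, 0], [36, -113, 0], [36, -113, -30], [36, -113, -60], [36, -113, -81], [36, -113, -81], [36, -113, -81]]' --rotation '[[0, 0, 0.12], [0, 0, 0.24], [0, 0, 0.36], [0, 0, 0.48], [0, 0, 0.6], [0, 0, 0.72], [0, 0, 0.84], [0, 0, 0.96], [0, 0, 1.08], [0, 0, 1.2], [0, 0, 1.32], [0, 0, 1.44], [0, 0, 1.56], [0, 0, 1.68], [0, 0, 1.78], [0, 0, 1.78], [0, 0, 1.78], [0, 0, 1.78], [0, 0, 1.78], [0, 0, 1.78]]' --grip '[1, 1, 1, 1, 1, 1, 1, 1, 1, 1, 1, 1, 1, 1, 1, 1, 1, 1, 1, 1]'

```text
time: 19.37
tool_pos: [0.5947, -0.1534, 0.049]
eef_rot: [2.454, -1.959, -0.006]
wrist_force: [0.4, -0.5, 0.4]
grip_width: 0.001
gripper_force: 0.0
```

```bash
python3 - <<'E'
from h import *
o=bot.observe(); t=np.array(o["tool_pos"])*1e3; print(o["time"],t.round(1),np.round(o["eef_rot"],3),np.round(o["wrist_force"],1))
piv=np.array([637.5,-116])
for b in np.arange(3.37,1.5,-.1).tolist()+[1.586]:
    P=piv+50*np.array([np.cos(b),np.sin(b)]); q=P-16*np.array([np.sin(b),-np.cos(b)])
    print(round(b,2),(q-t[:2]).round(0),round(b-3.37,2))
E
```

```text
19.3667 [ 594.7 -153.4   49. ] [ 2.454 -1.959 -0.006] [ 0.4 -0.5  0.4]
3.37 [-2. 10.] 0.0
3.27 [-5. 15.] -0.1
3.17 [-7. 20.] -0.2
3.07 [-8. 25.] -0.3
2.97 [-9. 30.] -0.4
2.87 [-10.  35.] -0.5
2.77 [-10.  41.] -0.6
2.67 [-9. 46.] -0.7
2.57 [-8. 51.] -0.8
2.47 [-6. 56.] -0.9
2.37 [-4. 61.] -1.0
2.27 [-2. 65.] -1.1
2.17 [ 1. 70.] -1.2
2.07 [ 5. 74.] -1.3
1.97 [ 9. 77.] -1.4
1.87 [13. 80.] -1.5
1.77 [17. 83.] -1.6
1.67 [22. 86.] -1.7
1.57 [27. 87.] -1.8
1.59 [26. 87.] -1.78
```

Call:
step_arm --dp '[[-2, 6, 0], [-2, 10, 0], [-5, 15, 0], [-7, 20, 0], [-8, 25, 0], [-9, 30, 0], [-10, 35, 0], [-10, 41, 0]]' --rotation '[[0, 0, 0], [0, 0, 0], [0, 0, -0.1], [0, 0, -0.2], [0, 0, -0.3], [0, 0, -0.4], [0, 0, -0.5], [0, 0, -0.6]]' --grip '[1, 1, 1, 1, 1, 1, 1, 1]'

```text
time: 20.03
tool_pos: [0.5871, -0.1132, 0.0525]
eef_rot: [-1.759, 2.602, -0.005]
wrist_force: [-0.1, -0.6, 0.1]
grip_width: 0.003
gripper_force: 0.6
```

```bash
python3 - <<'E'
from h import *
find("scene",["latch_pin","rack"]);find("top",["latch_pin"])
E
```

```text
scene latch_pin 0.53 [588. -95.  76.]
scene rack 0.77 [681. -40.  15.]
scene rack 0.6 [672. 110.  13.]
top latch_pin 0.5 [680. 109.  13.]
```

The pin is moving as modelled. I'll continue the arc.

Call:
step_arm --dp '[[1, 5, 0], [2, 10, 0], [4, 15, 0], [6, 20, 0], [8, 24, 0], [11, 29, 0], [15, 33, 0], [19, 36, 0], [23, 39, 0], [27, 42, 0], [30, 44, 0], [32, 45, 0]]' --rotation '[[0, 0, -0.1], [0, 0, -0.2], [0, 0, -0.3], [0, 0, -0.4], [0, 0, -0.5], [0, 0, -0.6], [0, 0, -0.7], [0, 0, -0.8], [0, 0, -0.9], [0, 0, -1.0], [0, 0, -1.1], [0, 0, -1.15]]' --grip '[1, 1, 1, 1, 1, 1, 1, 1, 1, 1, 1, 1]'

```text
time: 21.28
tool_pos: [0.6182, -0.068, 0.0506]
eef_rot: [0.066, -3.14, 0.0]
wrist_force: [-0.8, -0.4, 0.0]
grip_width: -0.0
gripper_force: 0.5
```

Call:
step_arm --dp '[[1, 0, 0], [2, 0, 0], [2, 0, 0]]' --rotation '[[0, 0, -0.03], [0, 0, -0.03], [0, 0, -0.03]]' --grip '[1, 1, 1]'

```text
time: 21.53
tool_pos: [0.6201, -0.0679, 0.0505]
eef_rot: [0.025, -3.141, -0.001]
wrist_force: [-0.4, 0.3, 0.1]
grip_width: 0.001
gripper_force: 0.3
```

```bash
python3 - <<'E'
from h import *
find("scene",["latch_pin","rack"]);find("top",["latch_pin"])
E
```

```text
scene latch_pin 0.38 [634. -65.  76.]
scene rack 0.54 [684. -38.  17.]
scene rack 0.21 [ 367. -454.    4.]
```

Close to shut. I'll press on in 1 mm steps until the end stop is felt.

Call:
step_arm --dp '[[1, 0, 0], [2, 0, 0], [2, 0, 0]]' --rotation '[[0, 0, 0], [0, 0, 0], [0, 0, 0]]' --grip '[1, 1, 1]'

```text
time: 22.03
tool_pos: [0.6215, -0.0679, 0.0503]
eef_rot: [0.022, -3.14, -0.0]
wrist_force: [-3.3, 1.1, 0.7]
grip_width: -0.001
gripper_force: 1.5
```

Call:
step_arm --dp '[[1, 0, 0], [2, 0, 0], [2, 0, 0]]' --rotation '[[0, 0, 0], [0, 0, 0], [0, 0, 0]]' --grip '[1, 1, 1]'

```text
time: 22.28
tool_pos: [0.6217, -0.0678, 0.0502]
eef_rot: [0.022, -3.137, -0.0]
wrist_force: [-6.3, -0.7, 4.6]
grip_width: 0.002
gripper_force: 3.6
```

End stop felt: position is stuck at 621.7 mm while the force climbs. I'll retreat and verify.

Call:
step_arm --dp '[[-10, 0, 0], [-40, 0, 0], [-70, 0, 20], [-90, 0, 60], [-120, 30, 95], [-150, 70, 110], [-170, 110, 120], [-180, 150, 130], [-190, 190, 140], [-200, 230, 140], [-200, 270, 140], [-200, 310, 140], [-200, 310, 140], [-200, 310, 140]]' --rotation '[[0, 0, 0], [0, 0, 0], [0, 0, 0], [0, 0, 0], [0, 0, 0], [0, 0, 0], [0, 0, 0], [0, 0, 0], [0, 0, 0], [0, 0, 0], [0, 0, 0], [0, 0, 0], [0, 0, 0], [0, 0, 0]]' --grip '[1, 1, 1, 1, 1, 1, 1, 1, 1, 1, 1, 1, 1, 1]'

```text
time: 23.45
tool_pos: [0.4249, 0.2466, 0.1912]
eef_rot: [-0.031, 3.137, 0.005]
wrist_force: [0.3, -0.7, -1.7]
grip_width: 0.001
gripper_force: 0.0
```

```bash
python3 - <<'E'
from h import *
find("top",["rack","latch_pin","stray_vial","rack_left","rack_right"]);find("scene",["rack","latch_pin"])
rackpose("rack",(.679,-.04,.01),("top",));rackpose("rack_left",(.68,.11,.01),("top",));rackpose("rack_right",(.68,-.191,.01),("top",))
o=bot.observe(); print(o["time"],np.round(o["tool_pos"],3),np.round(o["wrist_force"],1))
E
```

```text
top rack 0.92 [683. -44.  12.]
top rack 0.44 [ 367. -456.   -1.]
top latch_pin 0.47 [638. -65.  74.]
top stray_vial 0.51 [ 644. -115.   40.]
top stray_vial 0.44 [ 589. -225.   14.]
top rack_left 0.64 [ 682. -191.   12.]
top rack_right 0.63 [679. 108.  12.]
scene rack 0.47 [681. -40.  15.]
scene latch_pin 0.58 [ 369. -452.    3.]
scene latch_pin 0.44 [636. -61.  74.]
scene latch_pin 0.18 [ 603. -403.    2.]
rack x y mm, yaw [681.7 -39.6] -0.034 cost 0.435 1
rack_left x y mm, yaw [680. 110.] -0.19 cost 0.0 0
rack_right x y mm, yaw [ 680. -191.] -0.19 cost 0.0 0
24.35 [0.424 0.242 0.19 ] [-0.2  0.1 -0.8]
```

The rack is home at (682,-41) mm, the pin is across the mouth at (637,-64) mm, and the other racks and the stray vial are where they were.

```bash
python3 -c "from cell import job; print(job.hand_in())"
```

```text
the job is handed in; nothing more can be done
None
```

The rack is in the empty bay against its stop, with the latch pushed shut to its end stop behind it. The job was handed in after about 24 s, but no verdict came back. An early push brushed the rack's top at under 5 N without moving it. The last check with the trained networks found the other racks and the stray vial where they started; I did not re-measure the things on the bench.

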